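# Load a bracket into the sprung tacking jig

### The arm

A 6-joint arm with a two-finger parallel gripper is mounted at the origin on the work surface. World frame = base frame: x ahead of the robot, y to its left, z up, the work surface at z = 0. Lengths are in m, angles in degrees, forces in N, time in s.
With the tool pointing down it reaches from about 0.35 to 0.875 m from the base axis. Payload 4.2 kg.
Tool frame: the origin (TCP) lies midway between the tips of the shut fingers; the grasp point (between the pads) lies 19 mm behind it; z points along the fingers, y is the line along which they close (so a half turn about z gives the same grasp; the last joint's range is limited). The gripper opens to 87 mm and grips with 3 to 60 N. Pads are 19 mm wide; open, the fingers measure 117 mm over their backs; the gripper's body (75 mm by 190 mm) begins 51 mm behind the grasp point.
Start: joints at [-58.694, 22.042, 0.453, 0, -68.411, -14.817], TCP at [0.177, -0.599, 0.223] pointing down, gripper open.
Joint ranges: [-179.83, 179.83], [-69.29, 118.12], [-61.27, 80.66], [-181.25, 117.63], [-171.15, -9.14], [-177.46, 177.46]. Speed limits (degrees/s): [159.86, 159.86, 180, 180, 180, 180].

### API

Orientations are given as a 3x3 rotation matrix whose columns are the frame's x, y, z axes.
In Python, from station import r, cams gives the robot as it stands.
- The arm moves only by the tool play_rows, never from a script. Its argument "commands" is text: rows parted by semicolons, each of 6 numbers parted by spaces: the shift along the world's x, y, z normalised to -1 to 1, where 1 is 30 mm, then the turn, a rotation vector about the world's x, y, z normalised to -1 to 1, where 1 is 0.15 rad. A call has 1 to 20 rows; each row shifts and turns the commanded pose from where the row before left it; what a row does not reach is not made up. A row lasts 1/10 s, in which the tool goes at most 50 mm and 8.59 degrees, less where a joint would pass 70% of its speed; a pose out of reach is approached as far as the arm can. A call with a number of a shift or a turn outside -1 to 1 is refused whole. A call with a gripper value outside its range is refused whole. "grip" is the finger opening in mm, from 0 to 87, set as the call begins (left out, the last holds). The fingers move at their own pace and stop on an object; the grip force is fixed at half the most. Time passes only in rows, so rows that do not move let the fingers close. It gives the time, the measured TCP pose, the force, the opening and the grip force at its end, in the units of the state.
- r.sense(): the state, without advancing time (a new reading comes with each control period).
- cams.capture(name): name is "scene" or "side" or "wrist"; returns (picture, depth): 400x640x3 uint8, blue, green, red; 400x640 float32, m along the optical axis (not along the pixel's ray), 0 where there is no reading.
- cams.camera_info(name): a dict with "mtx" (3x3 intrinsics, pixels), "k1" (the pictures are not rectified: a ray, as slopes to the right and down, at radius r is drawn at 1 + k1 r^2 times it, then the intrinsics apply), "R" (3x3) and "t" (3): a world point X has camera coordinates R X + t. Camera axes: x right, y down, z forward; pixel columns grow to the right and rows downward; lengths in m; the calibration is good to about 2 mm. A picture is of the moment at which its call begins: read the wrist's pose just before it. camera_info takes no time and is no camera call; for the wrist camera it gives the pose at the moment of the call.
- r.finish_job(): hands the job in; it is judged then, once.
The state is a dict: "time_s": time; "joints": joint angles; "joint_velocities": joint speeds; "effort": joint torques, N m; "tcp_pos": TCP position; "ee_rot": TCP orientation; "wrist_force": force on the tool from outside, world axes, zero at the start; "moment": the same for the moment, N m; "gripper_width": opening from 0.0 (shut) to 1.0 (fully open); "gripper_force": force on a finger pad.
Only numpy, scipy, OpenCV 4.12 (cv2) and the standard library are available. Lean on these libraries where they do the work, as an engineer would, in place of code of your own. Each camera call takes 0.05 s, during which the arm holds its last target. There are 200 camera calls.

### The job

Load the aluminium bracket into the jig for tacking: tilt it, hook one end under the lip of the yellow sprung jaw, press the jaw back and swing the other end down behind the blue fixed stop. Leave it lug up, flat on the bed, squarely clamped between jaw and stop and about centred across the jaw, then let go. Leave the tools and the jar lying about where they are.

Things in the scene. Friction and masses are not known exactly. Their poses are not given: they have to be found in the camera images.
- seat (a point): Centre of the jig's seat, on top of its steel base plate (the bed: 270 x 100 mm, its top 12 mm above the bench). x runs along the jig from the blue stop to the yellow sprung jaw, roughly away from the robot; z up. Nothing stands beside the seat; the jig is bolted down. The seated bracket lies flat here, its middle above this point, one end against the stop, the other against the jaw under its lip.
- stop (a point): Top middle of the inner face of the jig's fixed stop: a blue bar across the bed, 80 mm wide, 16 thick, 20 high above the bed. The point is at x = -80, z = +20 mm from the seat. Same axes as the seat.
- jaw (a joint): How far the sprung jaw is pressed back along the jig's +x, in m: 0 at rest, 0.021 at its end stop, 0.012 with the bracket seated. The spring pushes back with about 5 N at rest, 9 N at 0.012, 12 N at 0.021. At rest the gap between stop and jaw face is 148 mm, 12 short of the bracket.
- lip (a point): Middle of the lower front edge of the lip on the yellow jaw (80 mm wide); moves with it; same axes as the seat. At rest x = +56, z = +18 mm from the seat. The lip overhangs the jaw's upright face by 12 (face at x = +68 at rest); lip underside 18, top 26 above the bed. A 10-high hump sits on the jaw, and behind it (x = 138 to 156) stands a fixed blue block 44 high.
- bracket_center (a point): Loose aluminium bracket, about 0.3 kg: plate 160 mm long (x), 60 wide (y), 8 thick, with an upright lug across its middle to hold it by (14 thick along x, 50 wide along y, from 8 to 60 above the underside). The point is its centre, 30 above the underside, in the lug. z up. Both ends are alike; either may go under the lip. Starts plate-down on a black mat 4 mm thick.
- screwdriver: Red-handled screwdriver, 200 mm, lying between the jig and the mat. Not to be disturbed.
- paste_jar: Small closed jar, 50 mm across, 60 mm tall, yellow band, black cap, between the robot and the work. Not to be disturbed.
- hammer: Hammer, 280 mm, lying at the left of the bench. Not to be disturbed.
- wrench: Steel wrench, 220 mm, lying at the right of the bench. Not to be disturbed.
- grinder: Orange angle grinder, about 260 mm long, lying at the right. Not to be disturbed.
Things that resemble listed ones, but are neither listed nor needed, are in the scene too. Of the things like the part that bears bracket_center, leave any that is turquoise; of the rest the smaller one is meant.

How it is judged (in metres and radians):
On the way:
1. the bracket, tilted, with an end under the jaw's lip, presses the jaw back (value of joint jaw above 0.004 m and angle between bracket_center's own z axis and vertical above 0.05 rad and distance between bracket_center and seat below 0.08 m), for 0.1 s.
At the end, for the whole second after the job is handed in: The bracket lies lug up and flat on the jig's bed (within 0.04 rad and 3 mm in height), its middle within 4 mm along and 12 mm across of the seat's centre, lined up with the jig within 0.08 rad either way round, the jaw pressed back 8 to 16 mm by it, at rest and released (x of bracket_center in the frame of seat between -0.004 and 0.004 m and y of bracket_center in the frame of seat between -0.012 and 0.012 m and z of bracket_center in the frame of seat between 0.027 and 0.033 m and angle between bracket_center's own z axis and vertical below 0.04 rad and angle between the x axis of bracket_center and the x axis of seat, either way round below 0.08 rad and value of joint jaw between 0.008 and 0.016 m and linear speed of bracket below 0.02 m/s); the robot touches nothing.
It fails at once if one of the tools or the jar is moved by more than 30 mm (distance of any of screwdriver, paste_jar, hammer, wrench, grinder from where it was at the start of the episode above 0.03 m).
It also fails if it takes over 42 s, if anything falls off the work surface, if the arm or the gripper's body presses on something with over 40 N, if the wrist force passes 120 N, or if a joint passes its speed limit or range.

## Working session

There is one attempt and no reset: what is moved stays moved. The work goes in short steps, Python scripts to look and compute and a tool call to move; the robot and the scene stay as the last step left them, time stands still between calls to the robot, and variables do not carry over. Pictures are saved under pics/ and viewed, at most 10 in all, crops included, and the job is handed in when it is done.

Besides the shell and the picture viewer there is one more tool, called after "Call:" as name(argument=value, ...), one argument or row to a line, values as JSON. play_rows: Moves the arm, as the interface text tells. Scaled input: -1 to 1 covers 30 mm each way for a shift and 0.15 rad each way for a turn. Its arguments: {"type":"object","properties":{"commands":{"type":"string"},"grip":{"type":"number"}},"required":["commands"]}

```bash
mkdir -p pics
cat > h.py <<'E'
import numpy as np, cv2
from station import r, cams
def grab(n):
    i=cams.camera_info(n); p,d=cams.capture(n); return p,d,i
def cloud(d,i):
    K=np.array(i["mtx"]);h,w=d.shape
    u,v=np.meshgrid(np.arange(w),np.arange(h))
    pts=cv2.undistortPoints(np.stack([u,v],-1).reshape(-1,1,2).astype(np.float64),K,np.array([i["k1"],0,0,0.]))
    pts=pts.reshape(h,w,2)
    c=np.concatenate([pts*d[...,None],d[...,None]],-1)
    W=(c-np.array(i["t"]))@np.array(i["R"]); W[d==0]=np.nan
    return W
E
python3 - <<'E'
from h import *
for n in("scene","side"):
    p,d,i=grab(n); np.savez(n,p=p,d=d,W=cloud(d,i)); cv2.imwrite(f"pics/{n}0.png",p)
    print(n,-np.array(i["R"]).T@i["t"])
s=r.sense();print(s["time_s"],s["tcp_pos"],s["ee_rot"],s["wrist_force"])
E
```

```text
scene [1.45432215 0.3463525  0.93201136]
side [-0.04521183  0.72309535  1.11474569]
0.1 [ 0.17725239 -0.59877984  0.22159362] [[-9.58919458e-01 -2.83677717e-01 -6.53076924e-04]
 [-2.83678447e-01  9.58917759e-01  1.80817855e-03]
 [ 1.13307098e-04  1.91916144e-03 -9.99998152e-01]] [-0.77112963  0.74228909 -0.36896156]
```

View pics/scene0.png

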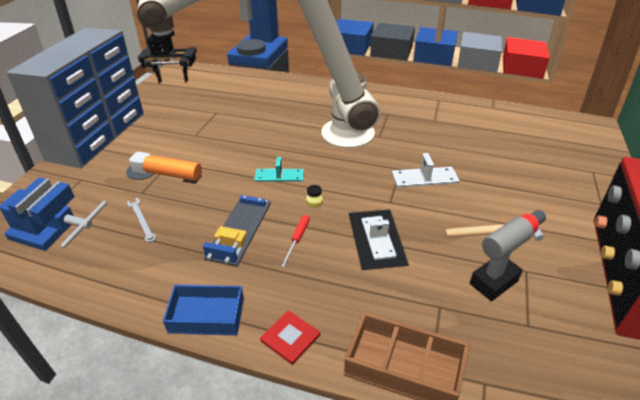

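View pics/side0.png

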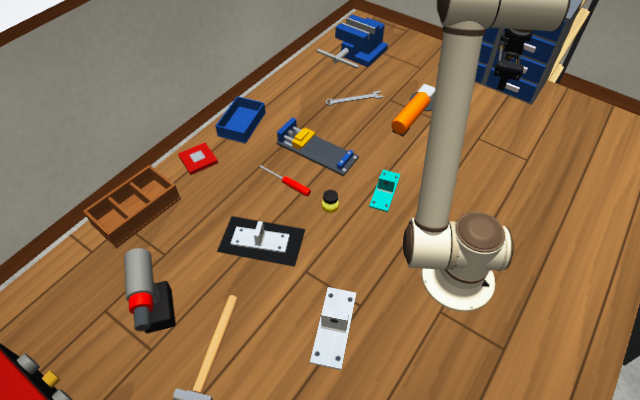

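Candidates in the scene view: a turquoise bracket at (280,172), which I must leave, a larger aluminium one at (426,172), and the smaller aluminium one on the black mat at (378,238). I choose the one on the mat. Next I measure it and the jig.

```bash
cat > m.py <<'E'
from h import *
def rect(P):
    (c,(w,h),a)=cv2.minAreaRect((P[:,:2]*1000).astype(np.float32)); return np.round(c,1),round(w,1),round(h,1),round(a,2)
for n,bx,jx in(("scene",(345,208,412,270),(195,188,275,270)),("side",(212,210,310,270),(270,112,365,180))):
    z=np.load(n+".npz");p,W=z["p"],z["W"]
    def sub(b): 
        x0,y0,x1,y1=b; return p[y0:y1,x0:x1].reshape(-1,3).astype(int),W[y0:y1,x0:x1].reshape(-1,3)
    c,P=sub(bx); ok=np.isfinite(P[:,2]); c,P=c[ok],P[ok]
    pl=P[(P[:,2]>.008)&(P[:,2]<.017)&(c.min(1)>120)]; lug=P[(P[:,2]>.025)]; top=P[P[:,2]>.058]
    mat=P[(c.max(1)<70)&(P[:,2]<.009)]
    print(n,"plate",rect(pl),np.median(pl[:,2]),"lugtop",rect(top),np.median(top[:,2]),len(top),"mat",rect(mat),np.median(mat[:,2]))
    c,P=sub(jx); ok=np.isfinite(P[:,2]); c,P=c[ok],P[ok]
    hsv=cv2.cvtColor(c.astype(np.uint8)[None],cv2.COLOR_BGR2HSV)[0].astype(int)
    blue=(hsv[:,0]>100)&(hsv[:,0]<125)&(hsv[:,1]>150); yel=(hsv[:,0]>15)&(hsv[:,0]<35)&(hsv[:,1]>150)
    print(" z hist",np.histogram(P[:,2],np.arange(0,.07,.004))[0])
    for nm,m in(("bed",(P[:,2]>.008)&(P[:,2]<.016)&~blue&~yel),("stop",blue&(P[:,2]>.027)&(P[:,2]<.037)),("jawtop",yel&(P[:,2]>.034)&(P[:,2]<.042)),("block",blue&(P[:,2]>.051))):
        if m.sum()>5: print(" ",nm,m.sum(),rect(P[m]),np.round(np.median(P[m],0)*1000,1))
p=np.load("scene.npz")["p"];q=np.load("side.npz")["p"]
a=cv2.resize(p[200:275,335:420],(400,353),interpolation=2);b=cv2.resize(p[185:270,195:280],(400,400),interpolation=2)
c=cv2.resize(q[205:275,210:310],(400,280),interpolation=2)[:200];d=cv2.resize(q[110:180,270:365],(400,295),interpolation=2)[:200]
o=np.zeros((600,800,3),np.uint8);o[:353,:400]=a;o[:400,400:]=b;o[400:,:400]=c;o[400:,400:]=d
cv2.imwrite("pics/crop.png",o)
E
python3 m.py
```

```text
scene plate (array([522.5, 222.6]), 163.0, 62.2, 25.34) 0.011235396455428986 lugtop (array([523.5, 222.3]), 18.2, 49.8, 28.14) 0.06193929417593514 88 mat (array([520.4, 218.1]), 229.9, 126.0, 23.65) 0.00327406080774043
 z hist [1218  189  779  338   69   69  101  153  168  140   76  117   60  100
   75    2    0]
  bed 1111 (array([ 602.1, -170.7]), 272.3, 102.8, 2.41) [ 571.4 -160.7   10.9]
  stop 99 (array([ 611.5, -167.2]), 250.3, 83.6, 1.68) [ 501.  -167.9   30.5]
  jawtop 170 (array([ 656.4, -169.1]), 82.1, 44.1, 88.3) [ 658.  -160.1   37.4]
  block 143 (array([ 728.5, -164.6]), 18.3, 84.8, 1.48) [ 729.1 -165.5   55.3]
side plate (array([521.8, 221.3]), 161.1, 64.0, 25.75) 0.012220650856452877 lugtop (array([522. , 221.9]), 15.2, 54.2, 25.19) 0.06385696439802237 89 mat (array([518.8, 218.6]), 229.4, 130.0, 23.65) 0.004086420815372072
 z hist [1552  280  573  535  100   41   69  104  137  102   59   70   44   59
   26    2    0]
  bed 1085 (array([ 604.4, -155.9]), 295.2, 227.6, 41.24) [ 574.  -163.9   11.9]
  stop 92 (array([ 603.5, -166. ]), 245.4, 86.7, 2.47) [ 490.9 -170.8   32.1]
  jawtop 129 (array([ 654.3, -167.6]), 44.4, 82.4, 3.92) [ 648.2 -159.    37.3]
  block 90 (array([ 723.1, -164. ]), 20.0, 92.2, 2.25) [ 721.6 -161.3   54.6]
```

View pics/crop.png

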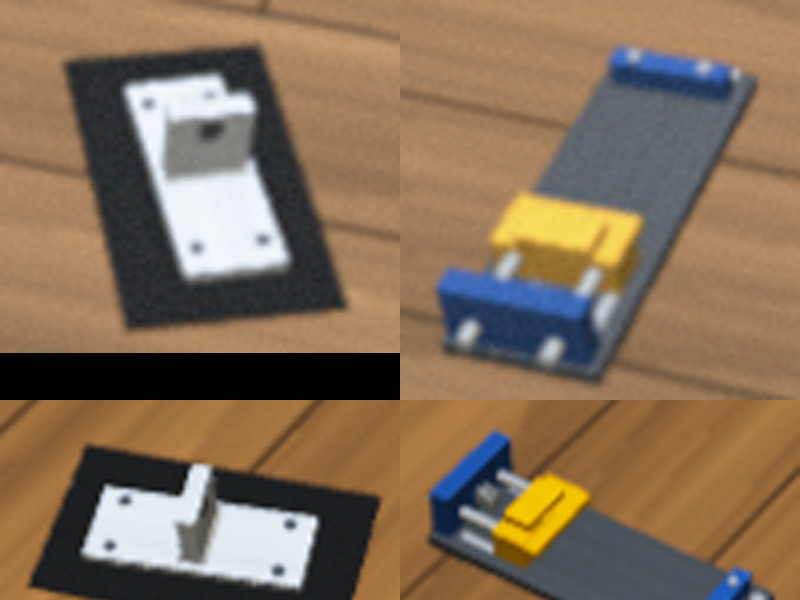

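The crop confirms it: a plain aluminium bracket on the mat with its lug up (crop (200,180)), centre about (0.522, 0.222), yaw about 25.5°. The jig's yellow jaw is at crop (570,240), on the far side, and the blue stop is at (670,70). I'll fly over the jig first for a wrist view.

Call:
play_rows(
  commands="0.94 0.95 0.2 0 0 0.585;0.94 0.95 0.2 0 0 0.585;0.94 0.95 0.2 0 0 0.585;0.94 0.95 0.2 0 0 0.585;0.94 0.95 0.2 0 0 0.585;0.94 0.95 0.2 0 0 0.585;0.94 0.95 0.2 0 0 0.585;0.94 0.95 0.2 0 0 0.585;0.94 0.95 0.2 0 0 0.585;0.94 0.95 0.2 0 0 0.585;0.94 0.95 0.2 0 0 0.585;0.94 0.95 0.2 0 0 0.585;0.94 0.95 0.2 0 0 0.585;0.94 0.95 0.2 0 0 0.585;0.94 0.95 0.2 0 0 0.585;0 0 0 0 0 0;0 0 0 0 0 0",
  grip=60,
)

```text
time_s: 1.8
tcp_pos: [0.6005, -0.171, 0.3115]
ee_rot: [[0.034, -0.999, -0.002], [-0.999, -0.034, 0.0], [-0.0, 0.002, -1.0]]
wrist_force: [-0.2, 0.3, -0.5]
gripper_width: 0.688
gripper_force: 0.0
```

Run:
```python
from h import *
s=r.sense();print(s["time_s"],s["tcp_pos"],s["ee_rot"],s["joints"])
p,d,i=grab("wrist");W=cloud(d,i);np.savez("w1",p=p,d=d,W=W)
print("cam",-np.array(i["R"]).T@i["t"],np.array(i["R"])[2]);cv2.imwrite("pics/w1.png",p)
```

```text
1.8 [ 0.6005446  -0.170976    0.31150075] [[ 3.41113526e-02 -9.99416149e-01 -1.94325291e-03]
 [-9.99417981e-01 -3.41119440e-02  2.72008471e-04]
 [-3.38137793e-04  1.93284332e-03 -9.99998075e-01]] [-1.07036852e+00  1.95616101e+01  9.33387371e+00 -1.37155674e-02
 -7.98838758e+01  3.02762532e+00]
cam [ 0.60222736 -0.24196399  0.47243663] [-0.01029071  0.26327953 -0.9646647 ]
```

View pics/w1.png

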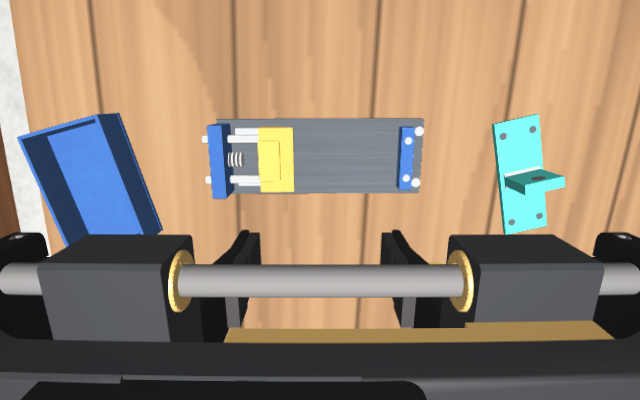

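The wrist view shows the jig from above: block at column 218, jaw lip edge at column 294, stop at columns 400–413, rows 118–195. I'll fit its pose from this.

Run:
```python
from h import *
z=np.load("w1.npz");p,W=z["p"],z["W"]
def rect(P):
    (c,(w,h),a)=cv2.minAreaRect((P[:,:2]*1000).astype(np.float32)); return np.round(c,1),round(w,1),round(h,1),round(a,2)
P=W[105:210,195:440].reshape(-1,3);c=p[105:210,195:440].reshape(-1,3)
ok=np.isfinite(P[:,2]);P,c=P[ok],c[ok]
hsv=cv2.cvtColor(c[None],cv2.COLOR_BGR2HSV)[0].astype(int)
blue=(hsv[:,0]>100)&(hsv[:,0]<125)&(hsv[:,1]>150);yel=(hsv[:,0]>15)&(hsv[:,0]<35)&(hsv[:,1]>150)
Z=P[:,2];X=P[:,0]
for nm,m in(("bed",(Z>.007)&(Z<.016)&~blue&~yel),("stop",blue&(Z>.026)&(X<.6)),("lip",yel&(Z>.033)),("hump",yel&(Z>.043)),("block",blue&(Z>.048))):
    print(nm,m.sum(),rect(P[m]),np.round(np.median(P[m],0)*1000,1))
```

```text
bed 10353 (array([ 599.7, -171.2]), 269.2, 98.0, 2.04) [ 574.9 -176.2   10.7]
stop 586 (array([ 490.7, -175.5]), 15.4, 77.1, 2.31) [ 491.2 -176.7   30.8]
lip 37 (array([ 649.3, -169.3]), 0.7, 45.5, 2.36) [ 649.4 -173.1   44.2]
hump 24 (array([ 649.3, -168.9]), 0.6, 44.8, 2.29) [ 649.8 -177.3   44.7]
block 953 (array([ 723.9, -166.9]), 16.4, 87.8, 1.99) [ 723.8 -168.2   54.9]
```

Call:
play_rows(
  commands="-0.2 1 0 0 0 0.2;-0.2 1 0 0 0 0.2;-0.2 1 0 0 0 0.2;-0.2 1 0 0 0 0.2;-0.2 1 0 0 0 0.2;-0.2 1 0 0 0 0.2;-0.2 1 -0.2 0 0 0.2;-0.2 1 -0.5 0 0 0.2;-0.2 1 -0.5 0 0 0.2;-0.2 1 -0.5 0 0 0.2;-0.2 1 -0.5 0 0 0.2;-0.2 1 -0.5 0 0 0.2;-0.2 1 -0.5 0 0 0.2;-0.033 0.083 -0.5 0 0 0.123;0 0 0 0 0 0;0 0 0 0 0 0",
  grip=60,
)

```text
time_s: 3.45
tcp_pos: [0.5215, 0.2195, 0.2019]
ee_rot: [[0.426, -0.905, 0.0], [-0.905, -0.426, -0.001], [0.001, 0.0, -1.0]]
wrist_force: [-0.2, 0.7, -0.2]
gripper_width: 0.689
gripper_force: 0.0
```

Run:
```python
from h import *
s=r.sense();print(s["time_s"],s["tcp_pos"],s["ee_rot"])
p,d,i=grab("wrist");W=cloud(d,i);np.savez("w2",p=p,d=d,W=W)
cv2.imwrite("pics/w2.png",p)
def rect(P):
    (c,(w,h),a)=cv2.minAreaRect((P[:,:2]*1000).astype(np.float32)); return np.round(c,1),round(w,1),round(h,1),round(a,2)
m=np.isfinite(W[...,2])&(np.hypot(W[...,0]-.522,W[...,1]-.222)<.11)&(p.min(2)>110)
Z=W[...,2]
for a,b in((.008,.018),(.056,.075)):
    k=m&(Z>a)&(Z<b)
    if k.sum()>5: print(k.sum(),rect(W[k]),np.median(W[k],0))
```

```text
3.45 [0.52153313 0.21949526 0.20190108] [[ 4.25909998e-01 -9.04765535e-01  2.22515826e-05]
 [-9.04765387e-01 -4.25909942e-01 -5.62767061e-04]
 [ 5.18649411e-04  2.19555656e-04 -9.99999841e-01]]
8079 (array([520.9, 221.6]), 160.5, 60.3, 25.82) [0.52365574 0.22034408 0.01070586]
910 (array([521.1, 221.8]), 14.2, 50.3, 25.52) [0.52122193 0.22047137 0.06259898]
```

View pics/w2.png

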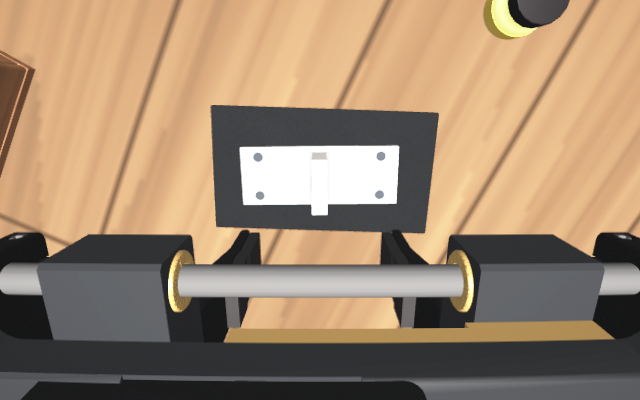

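The lug is at column 320, rows 153–213, and the bracket centre is (0.521, 0.222) at yaw 25.6°. The seat comes out near (0.578, −0.172) at yaw 2.1°. I'll descend and grip.

Call:
play_rows(
  commands="-0.02 0.08 -1 0 0 0.05;0 0 -1 0 0 0;0 0 -1 0 0 0;0 0 -1 0 0 0;0 0 -1 0 0 0;0 0 -0.6 0 0 0;0 0 -0.4 0 0 0;0 0 -0.13 0 0 0;0 0 0 0 0 0;0 0 0 0 0 0",
  grip=60,
)

```text
time_s: 4.5
tcp_pos: [0.5217, 0.2235, 0.0189]
ee_rot: [[0.434, -0.901, 0.002], [-0.901, -0.434, 0.001], [-0.0, -0.002, -1.0]]
wrist_force: [0.0, 0.7, -0.1]
gripper_width: 0.689
gripper_force: 0.0
```

Call:
play_rows(
  commands="0 0 0 0 0 0;0 0 0 0 0 0;0 0 0 0 0 0;0 0 0 0 0 0;0 0 0 0 0 0;0 0 0 0 0 0;0 0 0 0 0 0;0 0 0 0 0 0",
  grip=0,
)

```text
time_s: 5.3
tcp_pos: [0.5209, 0.2232, 0.0176]
ee_rot: [[0.434, -0.901, 0.0], [-0.901, -0.434, 0.0], [-0.0, -0.0, -1.0]]
wrist_force: [0.3, 0.3, 0.3]
gripper_width: 0.159
gripper_force: 30.0
```

Gripped: opening 13.8 mm, force 30 N. Next I lift, carry it over, square it up and tilt it 15°.

Call:
play_rows(
  commands="0 0 0.3 0 0 0;0 0 0.7 0 0 0;0 0 1 0 0 0;0 0 1 0 0 0;0 -0.3 1 0 0 0;0.04 -0.9 0.4 0 0 -0.25;0.06 -1 0 0 0 -0.25;0.06 -1 0 0 0 -0.25;0.06 -1 0 0 0 -0.25;0.06 -1 0 0 0 -0.25;0.06 -1 0 0 0 -0.25;0.06 -1 0 0 0 -0.25;0.06 -1 0 0 0 -0.25;0.06 -1 0 0 0 -0.25;0.06 -1 0 0 0 -0.25;0.06 -1 0 0 0 -0.246;0.06 -1 0 0 0 0;0.04 -0.7 0 0 0 0;0 -0.3 0 0 0 0;0 0 0 0 0 0",
)

```text
time_s: 7.3
tcp_pos: [0.5423, -0.1736, 0.1493]
ee_rot: [[0.035, -0.999, -0.001], [-0.999, -0.035, 0.0], [-0.0, 0.001, -1.0]]
wrist_force: [-0.7, -0.2, -3.5]
gripper_width: 0.158
gripper_force: 30.0
```

Call:
play_rows(
  commands="0 0 0 -0.01 0.25 0;0 0 0 -0.01 0.25 0;0 0 0 -0.01 0.25 0;0 0 0 -0.01 0.25 0;0 0 0 -0.01 0.25 0;0 0 0 -0.01 0.25 0;0 0 0 -0.005 0.245 0;0 0 0 0 0 0;0 0 0 0 0 0",
)

```text
time_s: 8.2
tcp_pos: [0.5431, -0.1719, 0.1494]
ee_rot: [[0.038, -0.965, -0.258], [-0.999, -0.037, -0.01], [-0.0, 0.259, -0.966]]
wrist_force: [0.1, -0.6, -3.2]
gripper_width: 0.161
gripper_force: 30.0
```

```bash
cat > q.py <<'E'
from h import *
from scipy.spatial.transform import Rotation as Ro
S=np.array([577.8,-172.3,12]);a=np.radians(2.1)
J=np.array([[np.cos(a),-np.sin(a),0],[np.sin(a),np.cos(a),0],[0,0,1]])
def rep():
    s=r.sense();p=np.array(s["tcp_pos"])*1000;R=np.array(s["ee_rot"])
    B=np.column_stack([-R[:,1],-R[:,0],-R[:,2]])
    Bj=J.T@B
    O=J.T@(p-S)+Bj@[0,-1.3,-13.6]
    print("t",s["time_s"],"tcp",p.round(1),"O jig",O.round(1),"rotvec jig deg",np.degrees(Ro.from_matrix(Bj).as_rotvec()).round(2),"F",np.round(s["wrist_force"],1))
    return O,Bj
E
python3 - <<'E'
from q import *
rep()
p,d,i=grab("side");W=cloud(d,i);np.savez("s2",p=p,W=W)
q=grab("scene")[0]
o=np.zeros((600,800,3),np.uint8);o[:,:]=cv2.resize(p[80:200,240:400],(800,600),interpolation=2);o[:280,:330]=cv2.resize(q[170:270,180:298],(330,280),interpolation=2)
cv2.imwrite("pics/s2.png",o)
E
```

```text
t 8.2 tcp [ 543.1 -171.9  149.4] O jig [-38.2   0.3 124.3] rotvec jig deg [1.000e-02 1.498e+01 1.000e-01] F [ 0.1 -0.6 -3.2]
```

View pics/s2.png

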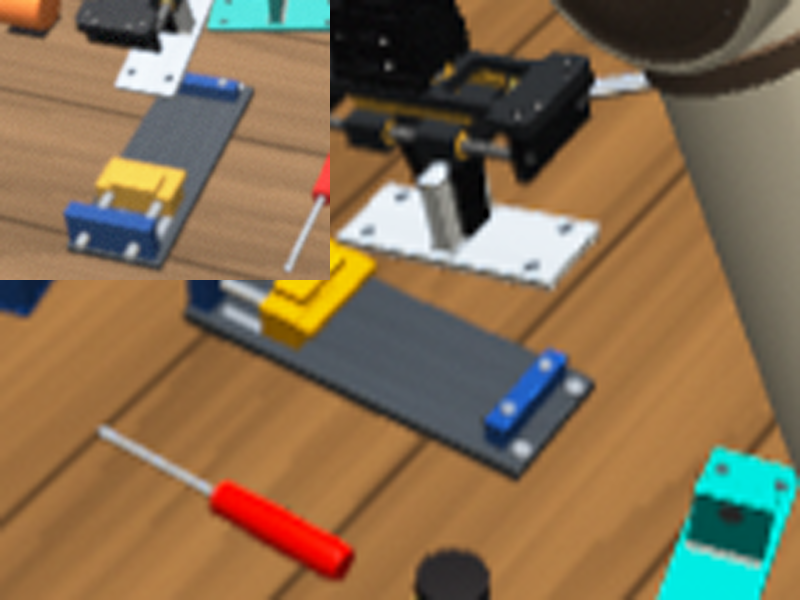

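The bracket is held tilted above the jig (white plate at (470,235) in the view), jaw end low and clear of everything. I'll check its pose in the grip from the depth data.

Run:
```python
from q import *
O,B=rep()
z=np.load("s2.npz");p,W=z["p"],z["W"]
L=((W*1000-S)@J-O)@B   # bracket frame as expected
hs=cv2.cvtColor(p,cv2.COLOR_BGR2HSV)
m=np.isfinite(L[...,2])&(abs(L[...,0])<95)&(abs(L[...,1])<40)&(abs(L[...,2]-8)<8)&(hs[...,1]<40)&(hs[...,2]>140)
m=cv2.erode(m.astype(np.uint8),np.ones((3,3)))>0
P=L[m];c=np.linalg.lstsq(np.c_[P[:,:2],np.ones(len(P))],P[:,2],rcond=None)[0]
print(len(P),"slope deg x,y",np.degrees(c[:2]),"z0",c[2],"x",P[:,0].min(),P[:,0].max(),"y",P[:,1].min(),P[:,1].max())
```

```text
t 8.3 tcp [ 542.8 -172.4  149.8] O jig [-3.850e+01 -1.000e-01  1.247e+02] rotvec jig deg [ 0.   14.97  0.07] F [ 0.4  0.6 -3.2]
288 slope deg x,y [0.17115468 1.20673782] z0 5.930651691063225 x -79.03330461927261 74.51868857698108 y -27.334929791352355 28.03858740842264
```

Call:
play_rows(
  commands="0 0 -0.8 0 0 0;0 0 -1 0 0 0;0 0 -0.9 0 0 0;0 0 -0.4 0 0 0;0 0 -0.2 0 0 0;0 0 -0.05 0 0 0;0 0 0 0 0 0;0 0 0 0 0 0",
)

```text
time_s: 9.1
tcp_pos: [0.5439, -0.173, 0.0504]
ee_rot: [[0.038, -0.966, -0.256], [-0.999, -0.036, -0.01], [0.0, 0.256, -0.967]]
wrist_force: [0.4, -0.1, -2.8]
gripper_width: 0.155
gripper_force: 30.0
```

```bash
python3 -c "
from q import *
rep()"
```

```text
t 9.1 tcp [ 543.9 -173.    50.4] O jig [-37.4  -0.8  25.3] rotvec jig deg [-0.03 14.86  0.05] F [ 0.4 -0.1 -2.8]
```

Call:
play_rows(
  commands="0.2 0.01 -0.04 0 0 0;0.2 0.01 0 0 0 0;0.2 0.01 0 0 0 0;0.2 0.02 0 0 0 0;0.1 0 0 0 0 0;0.1 0.01 0 0 0 0;0 0 0 0 0 0;0 0 0 0 0 0",
)

```text
time_s: 9.9
tcp_pos: [0.5712, -0.1712, 0.0478]
ee_rot: [[0.037, -0.964, -0.263], [-0.999, -0.036, -0.009], [-0.0, 0.263, -0.965]]
wrist_force: [-5.3, -0.6, -0.5]
gripper_width: 0.159
gripper_force: 30.0
```

```bash
cat > look.py <<'E'
from q import *
import sys
O,B=rep()
z,d,i=grab("side");o=cv2.resize(z[90:180,265:385],(800,600),interpolation=2)
cv2.imwrite("pics/%s.png"%sys.argv[1],o)
E
python3 look.py s3
```

```text
t 9.9 tcp [ 571.2 -171.2   47.8] O jig [-10.1   0.1  22.7] rotvec jig deg [ 0.02 15.25  0.02] F [-5.3 -0.6 -0.5]
```

View pics/s3.png

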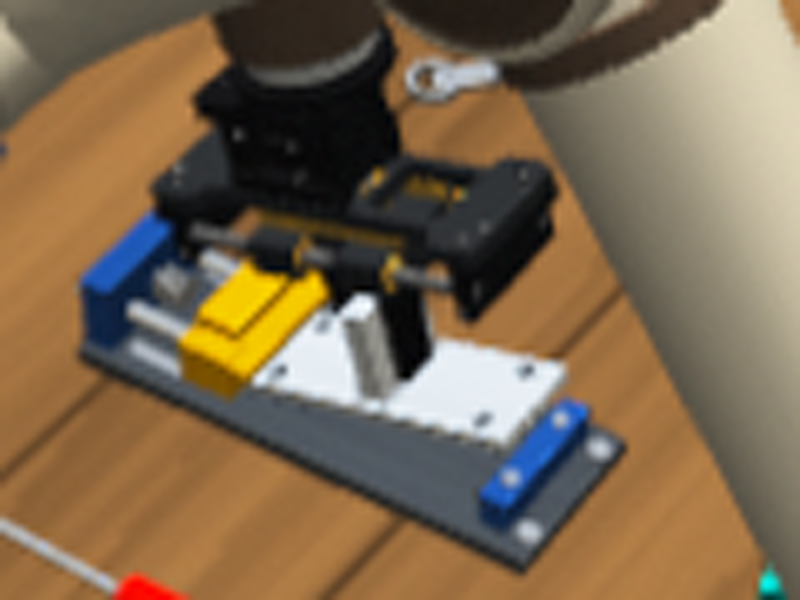

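The plate is hooked under the lip (edge at (290,340)), the stop end is clear above the stop, and 5.3 N matches the jaw's preload. Now I press back.

Call:
play_rows(
  commands="0.1 0 0.03 0 0 0;0.1 0.01 0 0 0 0;0.1 0 0 0 0 0;0.1 0.01 0 0 0 0;0.07 0 0 0 0 0;0 0 0 0 0 0;0 0 0 0 0 0",
)

```text
time_s: 10.65
tcp_pos: [0.5828, -0.1707, 0.0483]
ee_rot: [[0.036, -0.963, -0.268], [-0.999, -0.035, -0.009], [-0.001, 0.269, -0.963]]
wrist_force: [-8.7, -1.1, -0.2]
gripper_width: 0.161
gripper_force: 30.0
```

```bash
python3 -c "
from q import *
rep()"
```

```text
t 10.65 tcp [ 582.8 -170.7   48.3] O jig [ 1.4  0.1 23.2] rotvec jig deg [ 0.06 15.58 -0.03] F [-8.7 -1.1 -0.2]
```

Call:
play_rows(
  commands="0.1 0.004 0 0 0 0;0 0 0 0 0 0;-0.012 0 -0.074 0.007 -0.181 0;-0.012 0 -0.074 0.007 -0.181 0;-0.012 0 -0.074 0.007 -0.181 0;-0.012 0 -0.074 0.007 -0.181 0;-0.012 0 -0.074 0.007 -0.181 0;-0.012 0 -0.074 0.007 -0.181 0;0 0 0 0 0 0",
)

```text
time_s: 11.55
tcp_pos: [0.5822, -0.1707, 0.0352]
ee_rot: [[0.036, -0.993, -0.109], [-0.999, -0.036, -0.003], [-0.001, 0.109, -0.994]]
wrist_force: [-10.5, -0.6, 2.6]
gripper_width: 0.156
gripper_force: 30.0
```

```bash
python3 -c "
from q import *
rep()"
```

```text
t 11.55 tcp [ 582.2 -170.7   35.2] O jig [3.  0.2 9.7] rotvec jig deg [ 0.08  6.27 -0.04] F [-10.5  -0.6   2.6]
```

Call:
play_rows(
  commands="-0.006 0 -0.062 0.005 -0.145 0;-0.006 0 -0.062 0.005 -0.145 0;-0.006 0 -0.062 0.005 -0.145 0;-0.006 0 -0.062 0.005 -0.145 0;-0.006 0 -0.05 0.005 -0.145 0;0 0 0 0 0 0;0 0 0 0 0 0",
)

```text
time_s: 12.25
tcp_pos: [0.5816, -0.1707, 0.0259]
ee_rot: [[0.036, -0.999, -0.001], [-0.999, -0.036, 0.001], [-0.001, 0.001, -1.0]]
wrist_force: [-10.1, -0.5, 1.4]
gripper_width: 0.156
gripper_force: 30.0
```

```bash
python3 look.py s4
```

```text
t 12.25 tcp [ 581.6 -170.7   25.9] O jig [3.9 0.2 0.3] rotvec jig deg [ 0.06  0.05 -0.03] F [-10.1  -0.5   1.4]
```

View pics/s4.png

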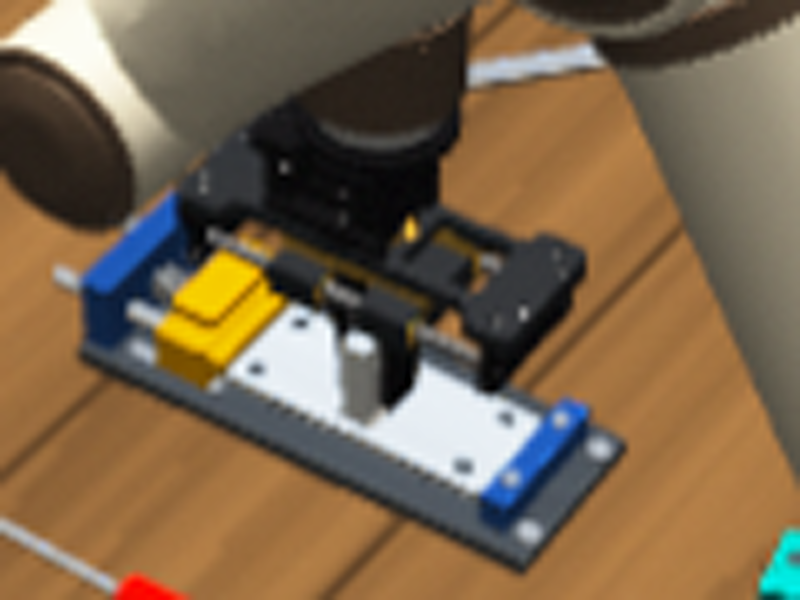

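The bracket is flat: jaw end under the lip at (260,340), near end down beside the stop at (500,470). I'll ease it back onto the stop and then open.

Call:
play_rows(
  commands="-0.04 0 0 0 0 0;-0.04 0 0 0 0 0;-0.04 0 0 0 0 0;0 0 0 0 0 0;0 0 0 0 0 0",
)

```text
time_s: 12.8
tcp_pos: [0.5787, -0.1708, 0.0258]
ee_rot: [[0.036, -0.999, 0.0], [-0.999, -0.036, 0.001], [-0.001, -0.0, -1.0]]
wrist_force: [-8.4, -1.8, 1.9]
gripper_width: 0.157
gripper_force: 30.0
```

```bash
python3 -c "
from q import *
rep()"
```

```text
t 12.8 tcp [ 578.7 -170.8   25.8] O jig [0.9 0.2 0.2] rotvec jig deg [ 0.04 -0.01 -0.03] F [-8.4 -1.8  1.9]
```

Call:
play_rows(
  commands="0 0 0 0 0 0;0 0 0 0 0 0;0 0 0 0 0 0;0 0 0 0 0 0;0 0 0 0 0 0;0 0 0 0 0 0",
  grip=45,
)

```text
time_s: 13.4
tcp_pos: [0.5843, -0.1703, 0.027]
ee_rot: [[0.038, -0.999, 0.012], [-0.999, -0.038, 0.0], [0.0, -0.012, -1.0]]
wrist_force: [-0.3, 1.1, 0.3]
gripper_width: 0.505
gripper_force: 0.0
```

Call:
play_rows(
  commands="0 0 0.2 0 0 0;0 0 0.5 0 0 0;0 0 1 0 0 0;0 0 1 0 0 0;0 0 1 0 0 0;0 0 1 0 0 0;0 0.5 1 0 0 0;0 0.5 0.5 0 0 0;0 0.5 0 0 0 0;0 0.5 0 0 0 0;0 0 0 0 0 0;0 0 0 0 0 0",
)

```text
time_s: 14.6
tcp_pos: [0.5829, -0.1098, 0.2112]
ee_rot: [[0.038, -0.999, 0.007], [-0.999, -0.038, 0.0], [0.0, -0.007, -1.0]]
wrist_force: [-0.3, -0.6, 0.7]
gripper_width: 0.517
gripper_force: 0.0
```

Run:
```python
from q import *
rep()
p,d,i=grab("wrist");W=cloud(d,i);L=(W*1000-S)@J
q=grab("side")[0]
o=np.zeros((600,800,3),np.uint8);o[:300,:480]=cv2.resize(p,(480,300),interpolation=3);o[300:,:400]=cv2.resize(q[90:180,265:385],(400,300),interpolation=2)
cv2.imwrite("pics/fin.png",o)
hs=cv2.cvtColor(p,cv2.COLOR_BGR2HSV).astype(int)
w=np.isfinite(L[...,2])&(abs(L[...,0])<100)&(abs(L[...,1])<45)&(hs[...,1]<45)&(hs[...,2]>140)
lug=w&(L[...,2]>50)&(L[...,2]<70);pl=w&(abs(L[...,2]-7)<4)
for k in(lug,pl):
    if k.sum()>5: print(k.sum(),cv2.minAreaRect(L[k][:,:2].astype(np.float32)),np.median(L[k],0).round(1))
P=L[pl]
if len(P): print(np.degrees(np.linalg.lstsq(np.c_[P[:,:2],np.ones(len(P))],P[:,2],rcond=None)[0][:2]))
b=(hs[...,0]>100)&(hs[...,0]<125)&(hs[...,1]>150)&(L[...,2]>14)&(abs(L[...,1])<50)
for k in(b&(L[...,0]<0)&(L[...,0]>-110),b&(L[...,0]>100)&(L[...,0]<170)&(L[...,2]>38)):
    if k.sum()>5: print("blue",cv2.minAreaRect(L[k][:,:2].astype(np.float32)))
```

```text
t 14.6 tcp [ 582.9 -109.8  211.2] O jig [  7.4  60.9 185.6] rotvec jig deg [-0.01 -0.41  0.1 ] F [-0.3 -0.6  0.7]
1012 ((-0.6825742721557617, -0.06778526306152344), (13.62297534942627, 48.35652542114258), 0.2512093186378479) [-0.5 -1.  59. ]
8280 ((-5.329689025878906, 0.34361839294433594), (59.916587829589844, 149.8677978515625), 89.69274139404297) [-13.6  -0.6   7. ]
[0.09188745 0.13718773]
blue ((-87.60331726074219, 0.54913330078125), (78.15257263183594, 15.936965942382812), 89.67174530029297)
blue ((146.16175842285156, 0.7578811645507812), (17.631542205810547, 87.22025299072266), 0.008842882700264454)
```

View pics/fin.png

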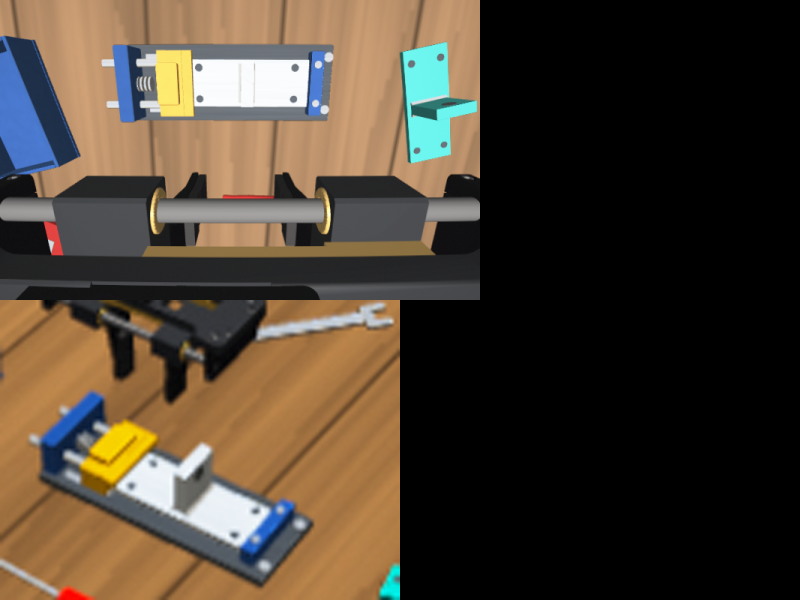

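The bracket is seated between the stop (318,80) and the jaw (175,80), lug up. Measured offsets are about −0.7 mm along and 0 mm across, tilt under 0.2° and yaw about 0.3°. The gripper is clear, so I hand in.

```bash
python3 -c "
from station import r
print(r.finish_job())"
```

```text
the job is handed in; nothing more can be done
None
```

The bracket is in the jig, lug up and flat, clamped between jaw and stop about 0.7 mm off centre along and centred across by the last wrist-camera measurement; the gripper never came near the tools or the jar, and I handed the job in at about 14.7 s (no verdict was returned).

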